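Find the counterweight of a rivet press by feel and hold it down

TASK

The ram is out of this rivet press and I need the crankshaft's counterweight, shut away in the crankcase, hanging straight down before I can pin the ram back in. Crank the flywheel round by its revolving handle, feel where the weight lies, then bring the heavy side to the bottom and finish there, keeping hold of the handle and holding the wheel still; leave the other things on the bench alone.

Things in the scene. Friction and masses are not known exactly. Their poses are not given: they have to be found in the camera images.
- press: Grey cast-iron rivet press bolted to the bench, 220 mm deep, 290 mm high; origin on the bench under the crankshaft. Its y axis lies along the level shaft, 205 mm up, from flywheel to crankcase. The counterweight in the closed case loads the shaft with 0.20 to 0.28 N m when level with the axle: turning is hardest where it is lifted past level, easiest where it sinks past level.
- axle (a point): Centre of the flywheel's outer face, on the axle, 205 mm above the bench. The dark six-spoked wheel is 180 mm across and 24 mm thick, upright at the press's side. y axis: level, along the axle into the crankcase; the handle sticks out along -y. x and z turn with the wheel, z pointing from the axle towards the handle.
- handle_grip (a point): Where to grip the black crank handle: on its centre line, 60 mm out from the wheel's face. A level sleeve 22 mm across, from 10 to 94 mm out (29 mm collar on the last 4 mm), parallel to the axle, 65 mm from it. It spins freely on its pin: pinched from above, fingers closing across it, it can be led all round its circle (140 to 270 mm high) with the hand kept upright.
- crank (a joint): Turn of flywheel and crankshaft, rad: 0 with the handle straight above the axle, growing clockwise seen from the handle's side; no stops. Bearings and seals drag with a steady 0.30 N m, so it stays where it is left. Wheel and handle are balanced in themselves, and the wheel is clamped on the shaft at any angle: the handle does not show where the counterweight is.
- ram: The press ram taken out: steel bar 26 mm square, about 220 mm long with its rod, lying on the bench; origin under the middle of the square part. Leave alone.
- rivet_box: Clear open box of rivet caps, 120 x 100 x 40 mm; origin at the centre of its underside. Leave alone.
- hammer: Hammer with a wooden handle lying on the bench; origin at its underside. Leave alone.
- tape_roll: Cream roll, 110 mm across, 24 mm high, lying flat; origin at the centre of its underside. Leave alone.

How it is judged:
By the outcome, as a careful person would: the job done as asked, in the order asked, and still so for the second after the job is handed in, while the arm keeps its last pose, push and grip.
It also fails if it takes over 67 s, if anything falls off the work surface, if the arm or the gripper's body presses on something with over 40 N, if the wrist force passes 120 N, or if a joint passes its speed limit or range.

ROBOT

A 7-joint arm with a two-finger parallel gripper is mounted at the origin on the work surface. World frame = base frame: x ahead of the robot, y to its left, z up, the work surface at z = 0. Lengths are in m, angles in rad, forces in N, time in s.
With the tool pointing down it reaches from about 0.425 to 0.875 m from the base axis. Payload 9.9 kg.
Tool frame: the origin (TCP) lies on the front face of the gripper's body, between the roots of the fingers; the fingertips stand 73 mm ahead of it and the grasp point (between the pads) lies 54 mm ahead of it; x points along the fingers, y is the direction in which the jaws open and shut, and the axes are right-handed (so a half turn about x gives the same grasp; the last joint's range is limited). The gripper opens to 85 mm and grips with 20 to 120 N. Pads are 22 mm wide; open, the fingers measure 114 mm over their backs; the gripper's body (76 mm by 85 mm) begins 54 mm behind the grasp point. The pads swing forward as they close: fully open they stand 13 mm farther back than shut.
Start: joints at [1.107, 0.576, 0.025, 1.437, -0.015, 1.129, -0.057], TCP at [0.25, -0.627, 0.304] pointing down, gripper open.
Joint ranges: [-2.76, 2.76], [-0.34, 2.15], [-1.52, 1.57], [0.19, 2.46], [-1.09, 4.23], [0.17, 1.99], [-2.82, 2.82]. Speed limits (rad/s): [2.22, 2.22, 3.01, 3.01, 3.14, 3.14, 3.14].

INTERFACE

Orientations are given as a rotation vector (axis times angle).
In Python, from workcell import ctrl gives the robot as it stands.
- The arm moves only by the tool move_arm, never from a script. Its argument "commands" is a list of rows, each a list of 5 numbers: the shift along the world's x, y, z in mm, then the turn about the world's z in rad, then the finger opening in mm, from 0 to 85.4. A call has 1 to 5 rows; each row is the pose to reach, as a shift and turn from the pose commanded when the call began; what a row does not reach only later rows make up. A row lasts 1/12 s, in which the tool goes at most 41.7 mm and 7.16 degrees, less where a joint would pass 70% of its speed; a pose out of reach is approached as far as the arm can. A call with a gripper value outside its range is refused whole. The fingers move at their own pace and stop on an object; "grip_force" is the grip in N (left out, the last holds). Time passes only in rows, so rows that repeat a pose let the fingers close. It gives the time, the measured TCP pose, the force and the opening at its end, in the units of the state.
- ctrl.state(): the state, without advancing time (a new reading comes with each control period).
- ctrl.capture(name): name is "side" or "top" or "wrist"; returns a dict with "pixels" (384x512x3 uint8, blue, green, red), "range_z" (384x512 float32, m along the optical axis (not along the pixel's ray), 0 where there is no reading), "fovy" (degrees; the focal length in pixels is half the picture's height over the tangent of half this angle, whatever the lens; pixels are square), "cx", "cy" (the principal point, pixels), "R" (3x3) and "t" (3): a world point X has camera coordinates R X + t. Camera axes: x right, y down, z forward; pixel columns grow to the right and rows downward; lengths in m; the calibration is good to about 2 mm. A picture is of the moment at which its call begins.
- ctrl.close_job(): hands the job in, once; it reports no verdict.
The state is a dict: "time": time; "q": joint angles; "joint_vel": joint speeds; "joint_efforts": joint torques, N m; "tool_pos": TCP position; "tool_rot": TCP orientation; "wrist_force": force on the tool from outside, world axes, zero at the start; "torque": the same for the moment, N m; "grip_width": finger opening in m.
Only numpy, scipy, OpenCV 4.12 (cv2) and the standard library are available. Lean on these libraries where they do the work, as an engineer would, in place of code of your own. Each camera call takes 0.05 s, during which the arm holds its last target.

## Working session

There is one attempt and no reset: what is moved stays moved. The work goes in short steps, Python scripts to look and compute and a tool call to move; the robot and the scene stay as the last step left them, time stands still between calls to the robot, and variables do not carry over. Pictures are saved under pics/ and viewed, and the job is handed in when it is done.

Besides the shell and the picture viewer there is one more tool, called after ">>>" as name(argument=value, ...), one argument or row to a line, values as JSON. move_arm: Moves the arm, as the interface text tells. Its arguments: {"type":"object","properties":{"commands":{"type":"array","items":{"type":"array","items":{"type":"number"}}},"grip_force":{"type":"number"}},"required":["commands"]}

```bash
mkdir -p pics
cat > h.py <<'E'
import numpy as np, cv2
from workcell import ctrl
def cap(n,save):
    c=ctrl.capture(n); cv2.imwrite(f'pics/{save}.png',c['pixels']); np.savez(f'{save}.npz',**{k:np.asarray(v) for k,v in c.items()}); return c
def world(c,u,v,z=None):
    f=192/np.tan(np.radians(float(c['fovy']))/2)
    z=float(c['range_z'][int(v),int(u)]) if z is None else z
    p=np.array([(u-float(c['cx']))*z/f,(v-float(c['cy']))*z/f,z]); return c['R'].T@(p-c['t'])
E
python3 - <<'E'
from h import *
for n in ['side','top']:
    c=cap(n,n+'1'); print(n,c['fovy'],c['R'],c['t'])
s=ctrl.state(); print(s)
E
```

```text
side 42.13459982286305 [[-0.91092445 -0.41235575  0.01339352]
 [-0.26149309  0.5519388  -0.79182379]
 [ 0.31912069 -0.72479397 -0.61060273]] [0.47304712 0.24974703 1.45963427]
top 48.37970001273349 [[ 0.00538511 -0.9998525   0.01630873]
 [-0.99070701 -0.00755096 -0.13580355]
 [ 0.13590667 -0.01542585 -0.99060154]] [0.01440051 0.54361252 1.5436703 ]
{'time': 0.1, 'q': array([ 1.10720074,  0.57645198,  0.02486932,  1.43781393, -0.0149933 ,
        1.12901313, -0.05649513]), 'joint_vel': array([ 0.00105018, -0.00052016, -0.00010131, -0.00200908, -0.00010433,
        0.00028238,  0.00025892]), 'joint_efforts': array([ 6.74197421e-03, -7.67307472e+01,  2.25858383e+00, -2.86608195e+01,
        1.60444190e-02,  8.57898005e-03,  7.58053307e-05]), 'tool_pos': array([ 0.25013241, -0.62662463,  0.30313021]), 'tool_rot': array([ 2.01379158,  0.38866642, -2.0145627 ]), 'wrist_force': array([ 0.33371443, -0.20169662,  0.4315176 ]), 'torque': array([-5.06055509e-05, -2.09814064e-02, -7.46213589e-03]), 'grip_width': 0.08531039507305144}
```

View pics/side1.png

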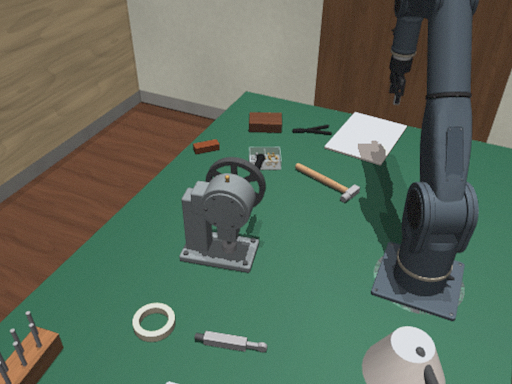

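View pics/top1.png

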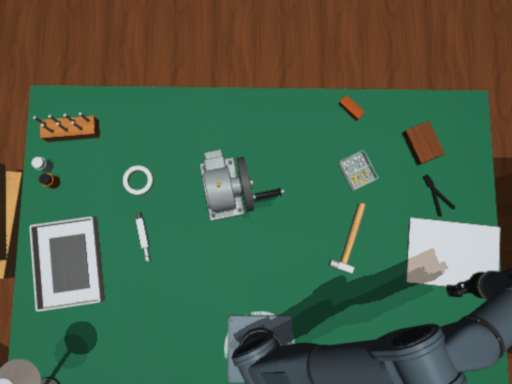

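Run:
```python
import cv2
a=cv2.imread('pics/top1.png')[130:240,180:310]; b=cv2.imread('pics/side1.png')[130:280,165:295]
cv2.imwrite('pics/c1.png',cv2.resize(a,None,fx=5,fy=5,interpolation=2)); cv2.imwrite('pics/c2.png',cv2.resize(b,None,fx=4,fy=4,interpolation=2))
```

```text
(no output)
```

View pics/c1.png

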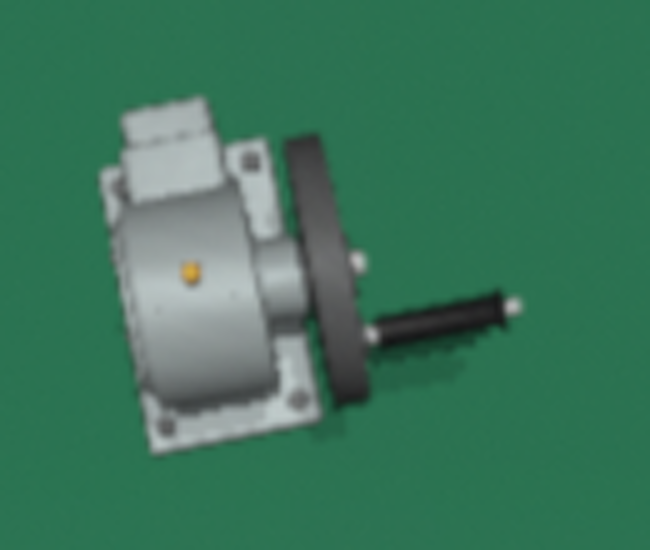

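View pics/c2.png

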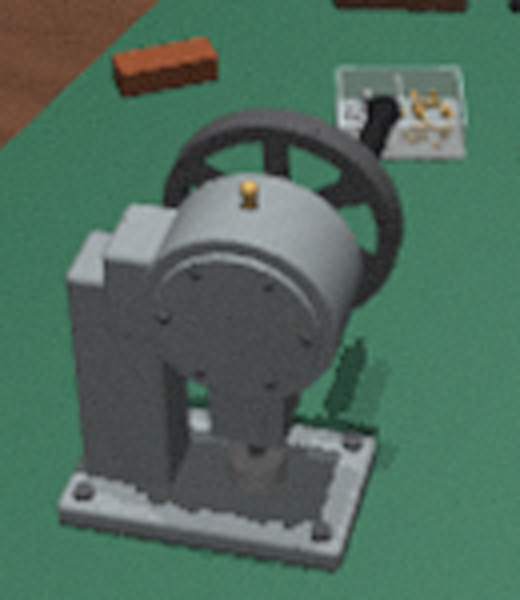

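Run:
```python
from h import *
c=np.load('top1.npz'); 
for n,u,v in [('h1',388,332),('h2',420,325),('h3',450,320),('h4',480,313),('h5',500,307),('rimA',303,150),('rimB',345,390),('rimM',325,270),('base1',110,172),('base2',150,450),('base3',318,420),('hub',357,263),('r2',320,205),('r3',335,335)]:
    U,V=180+u/5,130+v/5; 
    print(n,np.round(world(c,U,V),4))
# rim and handle cloud
f=192/np.tan(np.radians(float(c['fovy']))/2)
vv,uu=np.mgrid[150:225,225:290]; Z=c['range_z'][150:225,225:290]
P=np.stack([(uu-c['cx'])*Z/f,(vv-c['cy'])*Z/f,Z],-1).reshape(-1,3); X=(P-c['t'])@c['R']
col=c['pixels'][150:225,225:290].reshape(-1,3).astype(int)
m=(X[:,2]>.12)&(uu.ravel()>=254)&(X[:,2]<.3)
H=X[m&(col.max(1)<60)]; print(len(H))
print(np.round(H[np.argsort(H[:,1])],3)[::4])
mu=H.mean(0);d=np.linalg.svd(H-mu)[2][0];print(mu,d)
```

```text
h1 [0.516  0.0156 0.2521]
h2 [ 0.5203 -0.0048  0.2542]
h3 [ 0.5242 -0.0241  0.2505]
h4 [ 0.5291 -0.0434  0.2493]
h5 [ 0.5324 -0.0559  0.2541]
rimA [0.6306 0.0707 0.2677]
rimB [0.4813 0.0427 0.2274]
rimM [0.548  0.0557 0.2979]
base1 [0.6671 0.2206 0.0255]
base2 [ 0.4606  0.1893 -0.0057]
base3 [0.4833 0.0629 0.0034]
hub [0.5669 0.0355 0.2146]
r2 [0.5901 0.0592 0.2919]
r3 [0.5106 0.0493 0.2756]
145
[[ 0.524 -0.056  0.251]
 [ 0.534 -0.053  0.25 ]
 [ 0.54  -0.053  0.254]
 [ 0.537 -0.05   0.25 ]
 [ 0.538 -0.047  0.248]
 [ 0.53  -0.046  0.254]
 [ 0.531 -0.043  0.25 ]
 [ 0.525 -0.04   0.248]
 [ 0.533 -0.04   0.255]
 [ 0.531 -0.037  0.25 ]
 [ 0.521 -0.034  0.249]
 [ 0.531 -0.034  0.252]
 [ 0.527 -0.03   0.252]
 [ 0.537 -0.027  0.251]
 [ 0.53  -0.027  0.257]
 [ 0.521 -0.024  0.253]
 [ 0.521 -0.021  0.25 ]
 [ 0.527 -0.021  0.253]
 [ 0.527 -0.018  0.25 ]
 [ 0.531 -0.015  0.25 ]
 [ 0.527 -0.014  0.255]
 [ 0.521 -0.011  0.253]
 [ 0.518 -0.008  0.245]
 [ 0.523 -0.008  0.257]
 [ 0.524 -0.005  0.25 ]
 [ 0.531 -0.002  0.248]
 [ 0.52  -0.002  0.253]
 [ 0.517  0.002  0.253]
 [ 0.514  0.005  0.251]
 [ 0.53   0.005  0.253]
 [ 0.528  0.008  0.248]
 [ 0.518  0.011  0.25 ]
 [ 0.52   0.011  0.255]
 [ 0.528  0.014  0.248]
 [ 0.514  0.017  0.249]
 [ 0.524  0.018  0.251]
 [ 0.524  0.024  0.247]]
[ 0.52565849 -0.01741287  0.2503203 ] [-0.2035535   0.97899291 -0.01178384]
```

```bash
cat > fit.py <<'E'
from h import *
from scipy.optimize import least_squares
def cloud(c,u0,u1,v0,v1):
    f=192/np.tan(np.radians(float(c['fovy']))/2)
    vv,uu=np.mgrid[v0:v1,u0:u1]; Z=c['range_z'][v0:v1,u0:u1]
    P=np.stack([(uu-c['cx'])*Z/f,(vv-c['cy'])*Z/f,Z],-1).reshape(-1,3)
    return (P-c['t'])@c['R'], c['pixels'][v0:v1,u0:u1].reshape(-1,3).astype(int)
E
python3 - <<'E'
from fit import *
c=np.load('top1.npz'); X,col=cloud(c,225,290,150,225)
dark=col.max(1)<85
a0=np.array([0.556,.037]); 
H=X[dark&(X[:,1]<0.024)&(X[:,1]>-.052)&(X[:,2]>.2)]
R=X[(X[:,1]>0.03)&(X[:,1]<.085)&(X[:,2]>.21)&dark]
print(len(H),len(R))
def res(p,full=False):
    ax,yaw,th,off,zc=p; a=np.array([-np.sin(yaw),np.cos(yaw)]); n=np.array([np.cos(yaw),np.sin(yaw)])
    # rim: coordinate along n and z
    o=np.array([ax,.045]); 
    s=(R[:,:2]-o)@n; r1=np.hypot(s,R[:,2]-zc)-.09
    w=(R[:,:2]-o)@a
    r1b=(w-off)*.3
    hs=.065*np.sin(th);hz=zc+.065*np.cos(th)
    r2=np.hypot((H[:,:2]-o)@n-hs,H[:,2]-hz)-.011
    r3=[(zc-.205)/.02]
    return np.concatenate([r1,r1b,r2,np.array(r3)*.02])
s=least_squares(res,[.556,.19,-.95,0.01,.205],loss='soft_l1',f_scale=.004)
print(s.x,s.cost)
ax,yaw,th,off,zc=s.x
a=np.array([-np.sin(yaw),np.cos(yaw)]); n=np.array([np.cos(yaw),np.sin(yaw)]); o=np.array([ax,.045])
w=(R[:,:2]-o)@a; print(np.percentile(w,[2,10,50,90,98]))
wh=(X[dark&(X[:,2]>.22)&(X[:,1]<.024)][:,:2]-o)@a; print('handle',wh.min(),wh.max())
print('face', o+a*(off-.012), 'grip', o+a*(off-.072)+n*.065*np.sin(th))
# handle line fit independent
import cv2
print(cv2.fitLine(H[:,:2].astype(np.float32),cv2.DIST_HUBER,0,.001,.001).ravel())
E
```

```text
150 258
[ 0.57003319  0.20016588 -0.96192541  0.01476949  0.20424485] 0.01008048101955807
[0.00124279 0.00415164 0.01501387 0.0245477  0.02593814]
handle -0.09164204383210839 -0.009248052148756932
face [0.56948253 0.04771419] grip [ 0.5291579  -0.02168937]
[ 0.2202735  -0.9754382   0.52783424 -0.02317286]
```

```bash
cat > geo.py <<'E'
from h import *
from scipy.spatial.transform import Rotation as Ro
yaw=.20; C=np.array([.5695,.0477,.205]); a=np.array([-np.sin(yaw),np.cos(yaw),0]); n=np.array([np.cos(yaw),np.sin(yaw),0]); Zv=np.array([0,0,1.])
OUT=.068
def hp(th,out=OUT): return C-out*a+.065*(np.sin(th)*n+np.cos(th)*Zv)
E
python3 - <<'E'
from geo import *
s=ctrl.state(); R=Ro.from_rotvec(s['tool_rot']).as_matrix(); print(R.round(3))
y=R[:,1]; ya=np.arctan2(y[1],y[0]); print(ya, 'turn', (yaw-ya+np.pi/2)%np.pi-np.pi/2)
p=hp(-.96); tcp=p+[0,0,.054]; print(p,tcp,(tcp-s['tool_pos'])*1000)
E
```

```text
[[-0.001  0.371 -0.929]
 [ 0.001 -0.929 -0.371]
 [-1.    -0.001  0.   ]]
-1.190978868426044 turn 1.390978868426044
[ 0.53082347 -0.02952316  0.2422788 ] [ 0.53082347 -0.02952316  0.2962788 ] [280.6910595  597.10146432  -6.85141314]
```

>>> move_arm(
  commands=[
    [5,10,35,0.1,85],
    [20,35,65,0.2,85],
    [38,70,80,0.3,85],
    [53,105,80,0.4,85],
    [68,142,80,0.5,85],
  ],
  grip_force=60,
)

```text
time: 0.52
tool_pos: [0.3189, -0.4837, 0.3847]
tool_rot: [1.694, 0.8, -1.693]
wrist_force: [1.3, -0.7, -1.1]
grip_width: 0.0851
```

>>> move_arm(
  commands=[
    [16,35,0,0.1,85],
    [32,70,0,0.2,85],
    [48,105,0,0.3,85],
    [64,140,0,0.4,85],
    [80,175,0,0.5,85],
  ],
)

```text
time: 0.93
tool_pos: [0.3984, -0.308, 0.3838]
tool_rot: [1.345, 1.116, -1.345]
wrist_force: [1.1, -0.3, 0.2]
grip_width: 0.0851
```

>>> move_arm(
  commands=[
    [16,35,0,0.1,85],
    [32,70,0,0.2,85],
    [48,105,0,0.3,85],
    [64,140,0,0.39,85],
    [80,175,0,0.39,85],
  ],
)

```text
time: 1.35
tool_pos: [0.4784, -0.1332, 0.3838]
tool_rot: [1.057, 1.299, -1.057]
wrist_force: [0.3, -0.3, 0.4]
grip_width: 0.0847
```

>>> move_arm(
  commands=[
    [17,35,0,0,85],
    [35,70,0,0,85],
    [52,104,0,0,85],
    [52,104,0,0,85],
  ],
)

```text
time: 1.68
tool_pos: [0.5322, -0.0227, 0.3838]
tool_rot: [1.058, 1.303, -1.051]
wrist_force: [-0.4, 1.0, 0.5]
grip_width: 0.085
```

Run:
```python
from geo import *
s=ctrl.state();R=Ro.from_rotvec(s['tool_rot']).as_matrix(); print(s['tool_pos'],R.round(3),s['q'])
w=cap('wrist','wrist1'); t=cap('top','top2')
cv2.imwrite('pics/c3.png',cv2.resize(t['pixels'][130:260,180:330],None,fx=5,fy=4.5,interpolation=2))
```

```text
[ 0.53221016 -0.0227469   0.38384542] [[ 0.001  0.978  0.207]
 [ 0.005  0.207 -0.978]
 [-1.     0.002 -0.004]] [ 0.3284629   0.3254967  -0.51426151  1.671889    0.1657283   1.18663469
 -0.01659834]
```

View pics/wrist1.png

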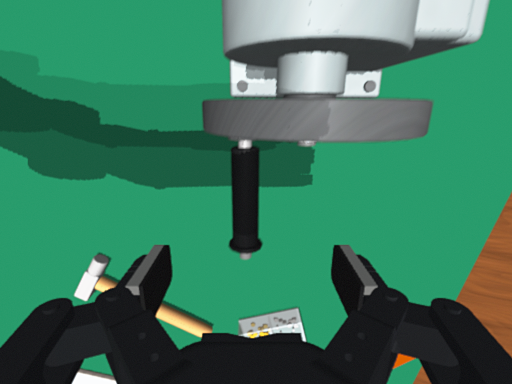

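View pics/c3.png

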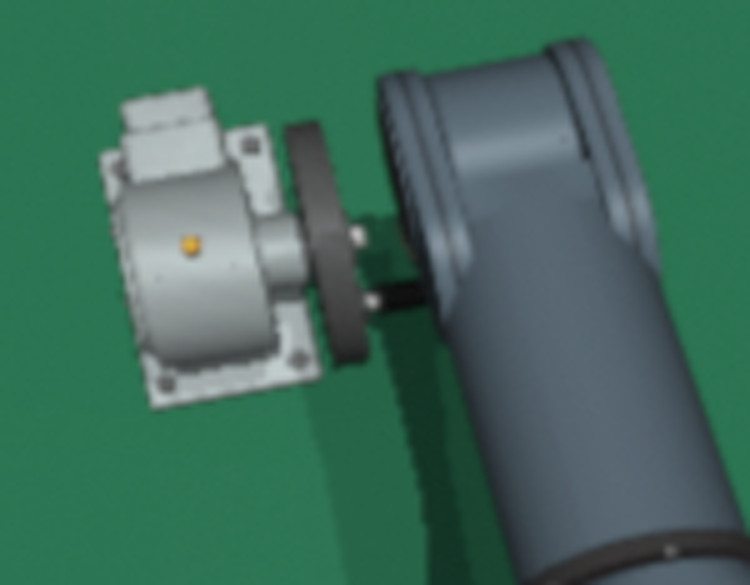

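Run:
```python
from geo import *
from fit import cloud
c=np.load('wrist1.npz')
X,col=cloud(c,228,266,150,258)
m=(X[:,2]>.22)&(X[:,2]<.28); H=X[m]; d=H-C
al=-(d@a); sn=d@n
for lo in range(0,110,10):
    k=(al>lo/1e3)&(al<=lo/1e3+.01)
    if k.sum()>3: print(lo,k.sum(),np.median(sn[k]).round(4),(sn[k].min()+sn[k].max())/2, sn[k].max()-sn[k].min(),np.percentile(H[k,2],90).round(4))
print(al.max())
s=ctrl.state(); d=s['tool_pos']-C; print(-(d@a), d@n, 0.065*np.sin(-.96))
```

```text
10 209 -0.0552 -0.05529261325896395 0.02139863553268883 0.2523
20 366 -0.0552 -0.05564650379277351 0.020816379589837 0.2522
30 361 -0.0558 -0.055647555191558576 0.02113321606407314 0.2524
40 342 -0.0551 -0.05561562353079473 0.021482830456789566 0.2523
50 327 -0.055 -0.055089626782376735 0.020908501996264366 0.2523
60 313 -0.055 -0.05506917587016054 0.021232768219639597 0.2523
70 312 -0.055 -0.05503038624294511 0.021577274100907706 0.2523
80 296 -0.0549 -0.055017655883575926 0.021950658058131747 0.2523
90 321 -0.0548 -0.054724339624202416 0.02815849289146362 0.2551
100 53 -0.0549 -0.05493111454495771 0.00852989588400243 0.2467
0.10659218826625148
0.06766514552013723 -0.053563744872012854 -0.05324745193956489
```

>>> move_arm(
  commands=[
    [0,0,-10,0,85],
    [0,0,-20,0,85],
  ],
)

```text
time: 1.95
tool_pos: [0.5299, -0.0324, 0.3632]
tool_rot: [1.063, 1.295, -1.063]
wrist_force: [-0.4, -0.9, 0.1]
grip_width: 0.0851
```

>>> move_arm(
  commands=[
    [0,0,0,0,85],
    [0,0,0,0,85],
  ],
)

```text
time: 2.12
tool_pos: [0.5295, -0.0322, 0.3629]
tool_rot: [1.062, 1.297, -1.064]
wrist_force: [0.2, -0.3, 0.7]
grip_width: 0.0856
```

>>> move_arm(
  commands=[
    [0,0,-15,0,85],
    [0,0,-32,0,85],
    [0,0,-48,0,85],
    [0,0,-60,0,85],
    [0,0,-66,0,85],
  ],
)

```text
time: 2.53
tool_pos: [0.5297, -0.0317, 0.2966]
tool_rot: [1.061, 1.298, -1.063]
wrist_force: [-0.2, 0.8, -0.3]
grip_width: 0.085
```

>>> move_arm(
  commands=[
    [0,0,0,0,60],
    [0,0,0,0,40],
    [0,0,0,0,25],
    [0,0,0,0,15],
    [0,0,0,0,15],
  ],
  grip_force=40,
)

```text
time: 2.95
tool_pos: [0.5305, -0.0309, 0.2986]
tool_rot: [1.062, 1.296, -1.061]
wrist_force: [-0.4, -0.3, 0.3]
grip_width: 0.0251
```

Run:
```python
from geo import *
s=ctrl.state();print(s['time'],s['tool_pos'],s['wrist_force'],s['torque'],s['grip_width'])
cap('wrist','wrist2'); cap('side','side2')
```

```text
2.95 [ 0.53052333 -0.03088694  0.29857989] [-0.39926933 -0.28520241  0.26098222] [-0.03420063 -0.01380166 -0.01504465] 0.025101641882504713
```

View pics/wrist2.png

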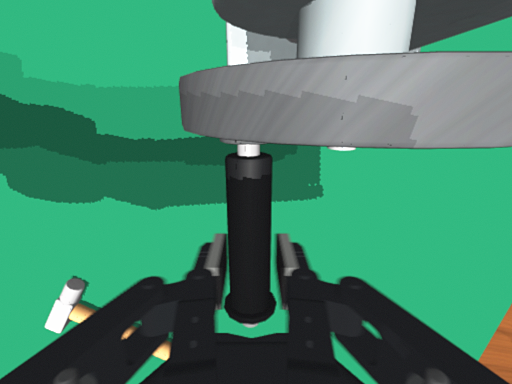

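View pics/side2.png

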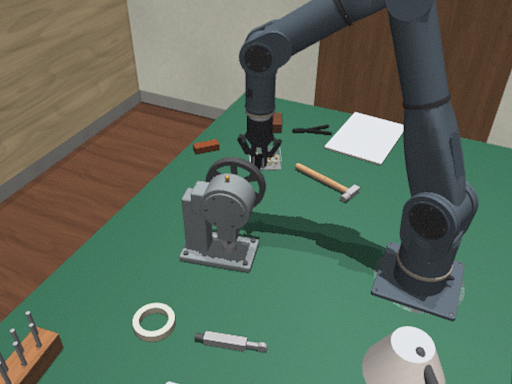

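>>> move_arm(
  commands=[
    [0,0,0,0,15],
    [0,0,0,0,15],
    [0,0,0,0,15],
  ],
)

```text
time: 3.3
tool_pos: [0.5299, -0.031, 0.2985]
tool_rot: [1.061, 1.297, -1.062]
wrist_force: [-3.8, 0.6, 5.9]
grip_width: 0.0205
```

Run:
```python
from geo import *
s=ctrl.state();print(s['time'],s['tool_pos'],s['tool_rot'],s['wrist_force'],s['torque'],s['grip_width'])
C=np.array([.5683,.0475,.205]); d=s['tool_pos']-C; print(-(d@a),d@n,d[2]-.054)
th0=np.arctan2(d@n, .0363); print(th0)
# table of tcp offsets relative to start th=-0.978, by 15 deg
t0=-.98
for k in range(0,25):
    th=t0+np.radians(15*k); o=65*((np.sin(th)-np.sin(t0))*n+(np.cos(th)-np.cos(t0))*Zv); print(15*k,o.round(1))
```

```text
3.3 [ 0.52987092 -0.03101844  0.29852801] [ 1.06085211  1.29653768 -1.06189168] [-3.76804529  0.64156698  5.91192972] [-0.12506976  0.7940348   0.00873489] 0.020465652257977765
0.06931861630213328 -0.053262261658810095 0.03952800554008231
-0.972571997647913
0 [0. 0. 0.]
15 [11.   2.2 12.7]
30 [24.8  5.  22.1]
45 [40.6  8.2 27.6]
60 [57.2 11.6 28.6]
75 [73.5 14.9 25.3]
90 [88.4 17.9 17.8]
105 [100.9  20.4   6.6]
120 [110.1  22.3  -7.6]
135 [115.4  23.4 -23.6]
150 [116.5  23.6 -40.6]
165 [113.2  22.9 -57.2]
180 [105.8  21.4 -72.4]
195 [ 94.8  19.2 -85.2]
210 [ 81.   16.4 -94.6]
225 [  65.2   13.2 -100. ]
240 [  48.6    9.9 -101.1]
255 [ 32.3   6.6 -97.7]
270 [ 17.4   3.5 -90.2]
285 [  4.9   1.  -79. ]
300 [ -4.3  -0.9 -64.9]
315 [ -9.6  -1.9 -48.8]
330 [-10.7  -2.2 -31.8]
345 [ -7.4  -1.5 -15.2]
360 [-0. -0. -0.]
```

```bash
cat > rows.py <<'E'
import sys; from geo import *
def rows(t0,t1,N=5):
    r=[]
    for i in range(1,N+1):
        th=t0+(t1-t0)*i/N; o=65*((np.sin(th)-np.sin(t0))*n+(np.cos(th)-np.cos(t0))*Zv)
        r.append([round(float(x),1) for x in o]+[0,15])
    return r
E
python3 - <<'E'
from rows import *
for k in range(18): print(round(np.degrees(-.978)+20*k), rows(-.978+np.radians(20*k),-.978+np.radians(20*k+20)))
E
```

```text
-56 [[2.6, 0.5, 3.7, 0, 15], [5.5, 1.1, 7.1, 0, 15], [8.6, 1.7, 10.4, 0, 15], [11.9, 2.4, 13.5, 0, 15], [15.4, 3.1, 16.2, 0, 15]]
-36 [[3.7, 0.7, 2.5, 0, 15], [7.5, 1.5, 4.8, 0, 15], [11.5, 2.3, 6.8, 0, 15], [15.7, 3.2, 8.5, 0, 15], [19.9, 4.0, 9.9, 0, 15]]
-16 [[4.3, 0.9, 1.1, 0, 15], [8.7, 1.8, 1.9, 0, 15], [13.1, 2.7, 2.4, 0, 15], [17.6, 3.6, 2.5, 0, 15], [22.0, 4.5, 2.4, 0, 15]]
4 [[4.4, 0.9, -0.5, 0, 15], [8.8, 1.8, -1.3, 0, 15], [13.1, 2.7, -2.4, 0, 15], [17.3, 3.5, -3.8, 0, 15], [21.5, 4.4, -5.4, 0, 15]]
24 [[4.0, 0.8, -2.0, 0, 15], [7.8, 1.6, -4.3, 0, 15], [11.5, 2.3, -6.8, 0, 15], [15.0, 3.0, -9.6, 0, 15], [18.3, 3.7, -12.6, 0, 15]]
44 [[3.1, 0.6, -3.3, 0, 15], [6.0, 1.2, -6.7, 0, 15], [8.6, 1.7, -10.4, 0, 15], [10.9, 2.2, -14.3, 0, 15], [13.0, 2.6, -18.3, 0, 15]]
64 [[1.8, 0.4, -4.1, 0, 15], [3.3, 0.7, -8.4, 0, 15], [4.6, 0.9, -12.8, 0, 15], [5.5, 1.1, -17.2, 0, 15], [6.1, 1.2, -21.7, 0, 15]]
84 [[0.3, 0.1, -4.5, 0, 15], [0.3, 0.1, -9.1, 0, 15], [0.0, 0.0, -13.6, 0, 15], [-0.6, -0.1, -18.1, 0, 15], [-1.5, -0.3, -22.5, 0, 15]]
104 [[-1.2, -0.2, -4.4, 0, 15], [-2.7, -0.6, -8.
[... 642 characters left out ...]
5, -4.4, 5.4, 0, 15]]
204 [[-4.0, -0.8, 2.0, 0, 15], [-7.8, -1.6, 4.3, 0, 15], [-11.5, -2.3, 6.8, 0, 15], [-15.0, -3.0, 9.6, 0, 15], [-18.3, -3.7, 12.6, 0, 15]]
224 [[-3.1, -0.6, 3.3, 0, 15], [-6.0, -1.2, 6.7, 0, 15], [-8.6, -1.7, 10.4, 0, 15], [-10.9, -2.2, 14.3, 0, 15], [-13.0, -2.6, 18.3, 0, 15]]
244 [[-1.8, -0.4, 4.1, 0, 15], [-3.3, -0.7, 8.4, 0, 15], [-4.6, -0.9, 12.8, 0, 15], [-5.5, -1.1, 17.2, 0, 15], [-6.1, -1.2, 21.7, 0, 15]]
264 [[-0.3, -0.1, 4.5, 0, 15], [-0.3, -0.1, 9.1, 0, 15], [-0.0, -0.0, 13.6, 0, 15], [0.6, 0.1, 18.1, 0, 15], [1.5, 0.3, 22.5, 0, 15]]
284 [[1.2, 0.2, 4.4, 0, 15], [2.7, 0.6, 8.6, 0, 15], [4.5, 0.9, 12.8, 0, 15], [6.6, 1.3, 16.8, 0, 15], [9.0, 1.8, 20.6, 0, 15]]
```

>>> move_arm(
  commands=[
    [2.6,0.5,3.7,0,15],
    [5.5,1.1,7.1,0,15],
    [8.6,1.7,10.4,0,15],
    [11.9,2.4,13.5,0,15],
    [15.4,3.1,16.2,0,15],
  ],
)

```text
time: 3.72
tool_pos: [0.5455, -0.0278, 0.3149]
tool_rot: [1.061, 1.297, -1.062]
wrist_force: [-5.0, -0.5, 4.3]
grip_width: 0.0204
```

>>> move_arm(
  commands=[
    [3.7,0.7,2.5,0,15],
    [7.5,1.5,4.8,0,15],
    [11.5,2.3,6.8,0,15],
    [15.7,3.2,8.5,0,15],
    [19.9,4.0,9.9,0,15],
  ],
)

```text
time: 4.13
tool_pos: [0.5663, -0.0235, 0.3249]
tool_rot: [1.062, 1.296, -1.06]
wrist_force: [-2.0, -0.2, 4.2]
grip_width: 0.0204
```

Run:
```python
from geo import *
s=ctrl.state();print(s['time'],s['tool_pos'],s['tool_rot'],s['wrist_force'],s['torque'],s['grip_width'])
C=np.array([.5683,.0475,.205]); d=s['tool_pos']-C; print(-(d@a),d@n,d[2]-.054)
w=cap('wrist','wrist3')
```

```text
4.1333 [ 0.56630038 -0.02349685  0.32494098] [ 1.06202483  1.29583177 -1.06031619] [-1.9503517  -0.18944668  4.15495877] [ 0.022628    0.50706044 -0.01694732] 0.02044134772897929
0.06918437763197571 -0.016064661147957793 0.06594097902118592
```

View pics/wrist3.png

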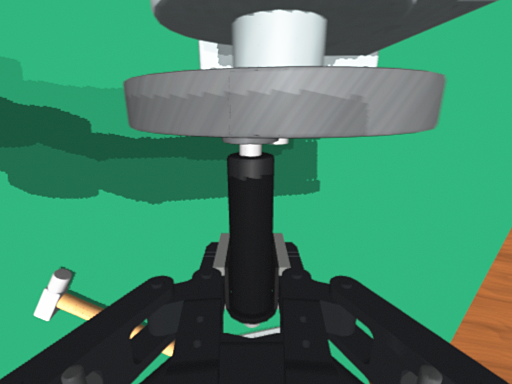

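>>> move_arm(
  commands=[
    [4.3,0.9,1.1,0,15],
    [8.7,1.8,1.9,0,15],
    [13.1,2.7,2.4,0,15],
    [17.6,3.6,2.5,0,15],
    [22.0,4.5,2.4,0,15],
  ],
)

```text
time: 4.6
tool_pos: [0.5884, -0.0189, 0.3268]
tool_rot: [1.062, 1.296, -1.06]
wrist_force: [-1.1, 0.8, 3.5]
grip_width: 0.0205
```

>>> move_arm(
  commands=[
    [4.4,0.9,-0.5,0,15],
    [8.8,1.8,-1.3,0,15],
    [13.1,2.7,-2.4,0,15],
    [17.3,3.5,-3.8,0,15],
    [21.5,4.4,-5.4,0,15],
  ],
)

```text
time: 5.02
tool_pos: [0.6096, -0.0145, 0.3208]
tool_rot: [1.062, 1.297, -1.061]
wrist_force: [-2.0, 2.4, 3.8]
grip_width: 0.0207
```

>>> move_arm(
  commands=[
    [4.0,0.8,-2.0,0,15],
    [7.8,1.6,-4.3,0,15],
    [11.5,2.3,-6.8,0,15],
    [15.0,3.0,-9.6,0,15],
    [18.3,3.7,-12.6,0,15],
  ],
)

```text
time: 5.43
tool_pos: [0.6275, -0.0108, 0.308]
tool_rot: [1.061, 1.298, -1.061]
wrist_force: [-1.3, 3.8, 3.3]
grip_width: 0.0204
```

>>> move_arm(
  commands=[
    [3.1,0.6,-3.3,0,15],
    [6.0,1.2,-6.7,0,15],
    [8.6,1.7,-10.4,0,15],
    [10.9,2.2,-14.3,0,15],
    [13.0,2.6,-18.3,0,15],
  ],
)

```text
time: 5.85
tool_pos: [0.6402, -0.0081, 0.2895]
tool_rot: [1.061, 1.298, -1.061]
wrist_force: [-2.6, 4.2, 3.8]
grip_width: 0.0204
```

>>> move_arm(
  commands=[
    [1.8,0.4,-4.1,0,15],
    [3.3,0.7,-8.4,0,15],
    [4.6,0.9,-12.8,0,15],
    [5.5,1.1,-17.2,0,15],
    [6.1,1.2,-21.7,0,15],
  ],
)

```text
time: 6.27
tool_pos: [0.646, -0.007, 0.2677]
tool_rot: [1.06, 1.298, -1.062]
wrist_force: [-5.0, 5.1, 5.0]
grip_width: 0.0204
```

Run:
```python
from geo import *
s=ctrl.state();print(s['time'],s['tool_pos'],s['wrist_force'],s['torque'],s['grip_width'])
C=np.array([.5683,.0475,.205]); d=s['tool_pos']-C; print(-(d@a),d@n,d[2]-.054)
w=cap('wrist','wrist4'); cap('side','side4')
```

```text
6.2667 [ 0.64598029 -0.00697345  0.26774094] [-4.98891946  5.13424339  4.96862925] [0.87591103 1.01319211 0.10390799] 0.020407440890376393
0.06882029554629152 0.06530965337122872 0.008740935231229839
```

View pics/wrist4.png

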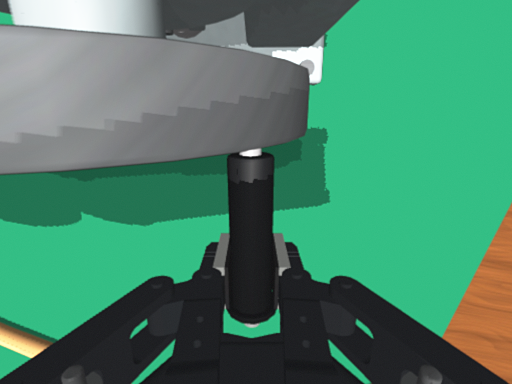

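View pics/side4.png

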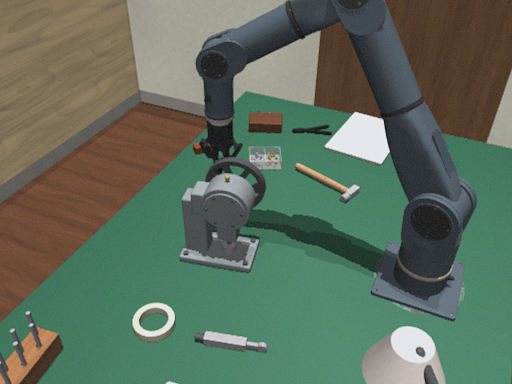

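>>> move_arm(
  commands=[
    [0.3,0.1,-4.5,0,15],
    [0.3,0.1,-9.1,0,15],
    [0.0,0.0,-13.6,0,15],
    [-0.6,-0.1,-18.1,0,15],
    [-1.5,-0.3,-22.5,0,15],
  ],
)

```text
time: 6.78
tool_pos: [0.6442, -0.0074, 0.2455]
tool_rot: [1.06, 1.298, -1.062]
wrist_force: [-6.4, 3.7, 8.1]
grip_width: 0.0207
```

>>> move_arm(
  commands=[
    [-1.2,-0.2,-4.4,0,15],
    [-2.7,-0.6,-8.6,0,15],
    [-4.5,-0.9,-12.8,0,15],
    [-6.6,-1.3,-16.8,0,15],
    [-9.0,-1.8,-20.6,0,15],
  ],
)

```text
time: 7.2
tool_pos: [0.6353, -0.0092, 0.2254]
tool_rot: [1.06, 1.298, -1.062]
wrist_force: [-6.0, 4.5, 12.7]
grip_width: 0.0208
```

>>> move_arm(
  commands=[
    [-2.6,-0.5,-3.7,0,15],
    [-5.5,-1.1,-7.1,0,15],
    [-8.6,-1.7,-10.4,0,15],
    [-11.9,-2.4,-13.5,0,15],
    [-15.4,-3.1,-16.2,0,15],
  ],
)

```text
time: 7.62
tool_pos: [0.6209, -0.0121, 0.2101]
tool_rot: [1.062, 1.296, -1.06]
wrist_force: [-2.3, 3.1, 16.1]
grip_width: 0.0206
```

>>> move_arm(
  commands=[
    [-3.7,-0.7,-2.5,0,15],
    [-7.5,-1.5,-4.8,0,15],
    [-11.5,-2.3,-6.8,0,15],
    [-15.7,-3.2,-8.5,0,15],
    [-19.9,-4.0,-9.9,0,15],
  ],
)

```text
time: 8.03
tool_pos: [0.6028, -0.0159, 0.2005]
tool_rot: [1.064, 1.293, -1.056]
wrist_force: [3.9, 5.5, 10.0]
grip_width: 0.0204
```

Run:
```python
from geo import *
s=ctrl.state();print(s['time'],s['tool_pos'],s['wrist_force'],s['torque'],s['grip_width'])
C=np.array([.5683,.0475,.205]); d=s['tool_pos']-C; print(-(d@a),d@n,d[2]-.054)
w=cap('wrist','wrist5'); cap('side','side5')
```

```text
8.0333 [ 0.60282104 -0.0158756   0.20050522] [ 3.85489833  5.49413119 10.02778096] [ 1.02809898 -0.93114929 -0.04085799] 0.02037099314380008
0.06897058066949781 0.021242128176360293 -0.05849478082837029
```

View pics/wrist5.png

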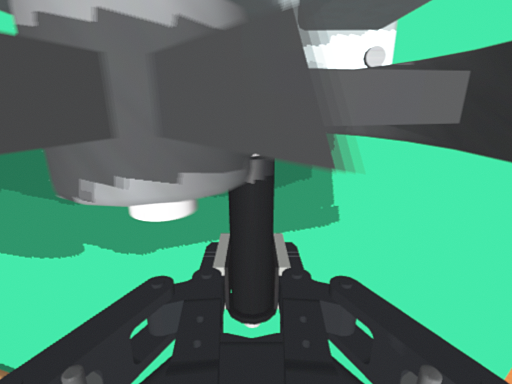

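View pics/side5.png

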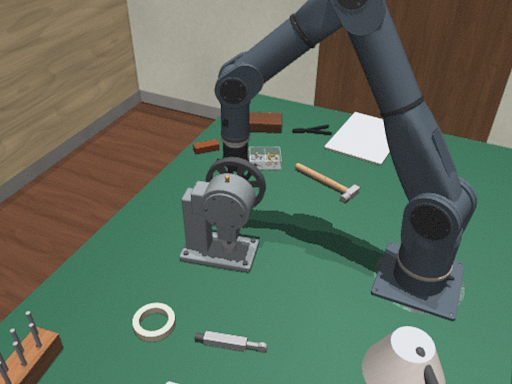

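>>> move_arm(
  commands=[
    [-4.3,-0.9,-1.1,0,15],
    [-8.7,-1.8,-1.9,0,15],
    [-13.1,-2.7,-2.4,0,15],
    [-17.6,-3.6,-2.5,0,15],
    [-22.0,-4.5,-2.4,0,15],
  ],
)

```text
time: 8.55
tool_pos: [0.5809, -0.0205, 0.1972]
tool_rot: [1.064, 1.294, -1.057]
wrist_force: [7.8, 6.3, 0.6]
grip_width: 0.0203
```

>>> move_arm(
  commands=[
    [-4.4,-0.9,0.5,0,15],
    [-8.8,-1.8,1.3,0,15],
    [-13.1,-2.7,2.4,0,15],
    [-17.3,-3.5,3.8,0,15],
    [-21.5,-4.4,5.4,0,15],
  ],
)

```text
time: 8.97
tool_pos: [0.5585, -0.0252, 0.2019]
tool_rot: [1.063, 1.295, -1.059]
wrist_force: [5.2, 5.8, -3.8]
grip_width: 0.0205
```

>>> move_arm(
  commands=[
    [-4.0,-0.8,2.0,0,15],
    [-7.8,-1.6,4.3,0,15],
    [-11.5,-2.3,6.8,0,15],
    [-15.0,-3.0,9.6,0,15],
    [-18.3,-3.7,12.6,0,15],
  ],
)

```text
time: 9.38
tool_pos: [0.5394, -0.0292, 0.2142]
tool_rot: [1.062, 1.297, -1.06]
wrist_force: [2.7, 4.4, -4.9]
grip_width: 0.0205
```

>>> move_arm(
  commands=[
    [-3.1,-0.6,3.3,0,15],
    [-6.0,-1.2,6.7,0,15],
    [-8.6,-1.7,10.4,0,15],
    [-10.9,-2.2,14.3,0,15],
    [-13.0,-2.6,18.3,0,15],
  ],
)

```text
time: 9.8
tool_pos: [0.5256, -0.032, 0.2329]
tool_rot: [1.061, 1.297, -1.062]
wrist_force: [1.3, 3.1, -4.5]
grip_width: 0.0206
```

>>> move_arm(
  commands=[
    [-1.8,-0.4,4.1,0,15],
    [-3.3,-0.7,8.4,0,15],
    [-4.6,-0.9,12.8,0,15],
    [-5.5,-1.1,17.2,0,15],
    [-6.1,-1.2,21.7,0,15],
  ],
)

```text
time: 10.22
tool_pos: [0.5192, -0.0333, 0.2551]
tool_rot: [1.061, 1.297, -1.062]
wrist_force: [-0.3, 2.1, -3.9]
grip_width: 0.0204
```

>>> move_arm(
  commands=[
    [-0.3,-0.1,4.5,0,15],
    [-0.3,-0.1,9.1,0,15],
    [0.0,0.0,13.6,0,15],
    [0.6,0.1,18.1,0,15],
    [1.5,0.3,22.5,0,15],
  ],
)

```text
time: 10.63
tool_pos: [0.5208, -0.033, 0.2776]
tool_rot: [1.061, 1.297, -1.063]
wrist_force: [-3.9, -0.2, -1.6]
grip_width: 0.0208
```

>>> move_arm(
  commands=[
    [1.2,0.2,4.4,0,15],
    [2.7,0.6,8.6,0,15],
    [4.5,0.9,12.8,0,15],
    [6.6,1.3,16.8,0,15],
    [9.0,1.8,20.6,0,15],
  ],
)

```text
time: 11.05
tool_pos: [0.5299, -0.0311, 0.2985]
tool_rot: [1.061, 1.297, -1.062]
wrist_force: [-5.9, 1.1, 1.5]
grip_width: 0.0205
```

>>> move_arm(
  commands=[
    [2.6,0.5,3.7,0,15],
    [5.5,1.1,7.1,0,15],
    [8.6,1.7,10.4,0,15],
    [11.9,2.4,13.5,0,15],
    [15.4,3.1,16.2,0,15],
  ],
)

```text
time: 11.47
tool_pos: [0.5459, -0.0277, 0.3152]
tool_rot: [1.062, 1.296, -1.061]
wrist_force: [-5.0, 1.0, 4.6]
grip_width: 0.0208
```

```bash
cat > D.txt <<'E'
0.5455 -0.0278 0.3149 -5.0 -0.5 4.3
0.5663 -0.0235 0.3249 -2.0 -0.2 4.2
0.5884 -0.0189 0.3268 -1.1 0.8 3.5
0.6096 -0.0145 0.3208 -2.0 2.4 3.8
0.6275 -0.0108 0.308 -1.3 3.8 3.3
0.6402 -0.0081 0.2895 -2.6 4.2 3.8
0.646 -0.007 0.2677 -5.0 5.1 5.0
0.6442 -0.0074 0.2455 -6.4 3.7 8.1
0.6353 -0.0092 0.2254 -6.0 4.5 12.7
0.6209 -0.0121 0.2101 -2.3 3.1 16.1
0.6028 -0.0159 0.2005 3.9 5.5 10.0
0.5809 -0.0205 0.1972 7.8 6.3 0.6
0.5585 -0.0252 0.2019 5.2 5.8 -3.8
0.5394 -0.0292 0.2142 2.7 4.4 -4.9
0.5256 -0.032 0.2329 1.3 3.1 -4.5
0.5192 -0.0333 0.2551 -0.3 2.1 -3.9
0.5208 -0.033 0.2776 -3.9 -0.2 -1.6
0.5299 -0.0311 0.2985 -5.9 1.1 1.5
0.5459 -0.0277 0.3152 -5.0 1.0 4.6
E
cat > ana.py <<'E'
from geo import *
from scipy.optimize import least_squares
D=np.loadtxt('D.txt'); sg=D[:,6] if D.shape[1]>6 else np.ones(len(D))
s=D[:,:3]@n; z=D[:,2]
c=least_squares(lambda p:np.hypot(s-p[0],z-p[1])-p[2],[.57,.26,.065]).x; print('circle',c)
th=np.arctan2(s-c[0],z-c[1])
def pr(F,th): return -(F@n*np.cos(th)-F[:,2]*np.sin(th)), F@n*np.sin(th)+F[:,2]*np.cos(th)
T,Rd=pr(D[:,3:6],th)
# model T*0.065 = sg*D + W sin(th-phi): hand torque needed, resist positive when weight ahead... 
A=np.c_[sg*1.,np.sin(th),np.cos(th)]
for k in (np.ones(len(th),bool),):
    x,*_=np.linalg.lstsq(A[k],T[k]*.065,rcond=None); print('drag',x[0],'W',np.hypot(x[1],x[2]),'phi',np.degrees(np.arctan2(-x[2],x[1])))
for a_,t,r,f in zip(np.degrees(th),T*.065,Rd,A@x): print(f'{a_:6.0f} {t:6.3f} fit {f:6.3f} rad {r:5.1f}')
E
python3 ana.py
```

```text
circle [0.56694622 0.2620344  0.06500912]
drag 0.30239159906813406 W 0.23280783443689712 phi 70.38396819125337
   -36  0.102 fit  0.079 rad   6.4
   -15  0.056 fit  0.070 rad   4.6
     5  0.080 fit  0.091 rad   3.4
    25  0.192 fit  0.137 rad   2.8
    45  0.175 fit  0.202 rad   2.0
    65  0.271 fit  0.281 rad   0.1
    85  0.346 fit  0.361 rad  -3.4
   105  0.418 fit  0.434 rad  -7.4
   124  0.500 fit  0.490 rad -11.3
   143  0.545 fit  0.525 rad -13.8
   161  0.510 fit  0.535 rad  -7.9
  -178  0.577 fit  0.520 rad  -0.8
  -158  0.469 fit  0.476 rad   1.2
  -137  0.384 fit  0.411 rad   1.2
  -117  0.317 fit  0.331 rad   0.3
   -96  0.253 fit  0.248 rad   0.3
   -76  0.161 fit  0.174 rad   3.4
   -56  0.122 fit  0.115 rad   5.4
   -35  0.078 fit  0.078 rad   6.5
```

>>> move_arm(
  commands=[
    [3.7,0.7,2.5,0,15],
    [7.5,1.5,4.8,0,15],
    [11.5,2.3,6.8,0,15],
    [15.7,3.2,8.5,0,15],
    [19.9,4.0,9.9,0,15],
  ],
)

```text
time: 11.88
tool_pos: [0.5664, -0.0235, 0.325]
tool_rot: [1.062, 1.295, -1.06]
wrist_force: [-2.1, 0.9, 4.7]
grip_width: 0.0211
```

>>> move_arm(
  commands=[
    [4.3,0.9,1.1,0,15],
    [8.7,1.8,1.9,0,15],
    [13.1,2.7,2.4,0,15],
    [17.6,3.6,2.5,0,15],
    [22.0,4.5,2.4,0,15],
  ],
)

```text
time: 12.3
tool_pos: [0.5884, -0.0189, 0.3268]
tool_rot: [1.062, 1.296, -1.06]
wrist_force: [-1.3, 2.5, 3.6]
grip_width: 0.0208
```

>>> move_arm(
  commands=[
    [4.4,0.9,-0.5,0,15],
    [8.8,1.8,-1.3,0,15],
    [13.1,2.7,-2.4,0,15],
    [17.3,3.5,-3.8,0,15],
    [21.5,4.4,-5.4,0,15],
  ],
)

```text
time: 12.72
tool_pos: [0.6096, -0.0145, 0.3208]
tool_rot: [1.062, 1.297, -1.061]
wrist_force: [-1.1, 2.0, 3.1]
grip_width: 0.0209
```

>>> move_arm(
  commands=[
    [4.0,0.8,-2.0,0,15],
    [7.8,1.6,-4.3,0,15],
    [11.5,2.3,-6.8,0,15],
    [15.0,3.0,-9.6,0,15],
    [18.3,3.7,-12.6,0,15],
  ],
)

```text
time: 13.13
tool_pos: [0.6276, -0.0108, 0.308]
tool_rot: [1.061, 1.298, -1.061]
wrist_force: [-1.9, 4.9, 3.2]
grip_width: 0.0207
```

>>> move_arm(
  commands=[
    [3.1,0.6,-3.3,0,15],
    [6.0,1.2,-6.7,0,15],
    [8.6,1.7,-10.4,0,15],
    [10.9,2.2,-14.3,0,15],
    [13.0,2.6,-18.3,0,15],
  ],
)

```text
time: 13.55
tool_pos: [0.6402, -0.0082, 0.2895]
tool_rot: [1.061, 1.298, -1.062]
wrist_force: [-4.8, 5.2, 4.6]
grip_width: 0.0208
```

>>> move_arm(
  commands=[
    [1.8,0.4,-4.1,0,15],
    [3.3,0.7,-8.4,0,15],
    [4.6,0.9,-12.8,0,15],
    [5.5,1.1,-17.2,0,15],
    [6.1,1.2,-21.7,0,15],
  ],
)

```text
time: 13.97
tool_pos: [0.646, -0.007, 0.2677]
tool_rot: [1.06, 1.299, -1.062]
wrist_force: [-4.5, 4.5, 4.6]
grip_width: 0.0205
```

>>> move_arm(
  commands=[
    [0.3,0.1,-4.5,0,15],
    [0.3,0.1,-9.1,0,15],
    [0.0,0.0,-13.6,0,15],
    [-0.6,-0.1,-18.1,0,15],
    [-1.5,-0.3,-22.5,0,15],
  ],
)

```text
time: 14.38
tool_pos: [0.6442, -0.0073, 0.2453]
tool_rot: [1.06, 1.299, -1.062]
wrist_force: [-6.4, 5.7, 8.7]
grip_width: 0.0209
```

>>> move_arm(
  commands=[
    [-1.2,-0.2,-4.4,0,15],
    [-2.7,-0.6,-8.6,0,15],
    [-4.5,-0.9,-12.8,0,15],
    [-6.6,-1.3,-16.8,0,15],
    [-9.0,-1.8,-20.6,0,15],
  ],
)

```text
time: 14.8
tool_pos: [0.6352, -0.0092, 0.2253]
tool_rot: [1.06, 1.298, -1.062]
wrist_force: [-6.1, 4.2, 13.1]
grip_width: 0.021
```

Run:
```python
from rows import *
for k in (124,104,84,64,44): print(k, rows(np.radians(k),np.radians(k-20)))
```

```text
124 [[2.4, 0.5, 3.8, 0, 15], [4.4, 0.9, 7.9, 0, 15], [6.3, 1.3, 12.0, 0, 15], [7.8, 1.6, 16.3, 0, 15], [9.0, 1.8, 20.6, 0, 15]]
104 [[0.9, 0.2, 4.4, 0, 15], [1.5, 0.3, 8.9, 0, 15], [1.9, 0.4, 13.5, 0, 15], [1.9, 0.4, 18.0, 0, 15], [1.5, 0.3, 22.5, 0, 15]]
84 [[-0.6, -0.1, 4.5, 0, 15], [-1.5, -0.3, 8.9, 0, 15], [-2.8, -0.6, 13.3, 0, 15], [-4.3, -0.9, 17.6, 0, 15], [-6.1, -1.2, 21.7, 0, 15]]
64 [[-2.1, -0.4, 4.0, 0, 15], [-4.4, -0.9, 7.9, 0, 15], [-7.1, -1.4, 11.5, 0, 15], [-9.9, -2.0, 15.0, 0, 15], [-13.0, -2.6, 18.3, 0, 15]]
44 [[-3.3, -0.7, 3.0, 0, 15], [-6.8, -1.4, 5.8, 0, 15], [-10.5, -2.1, 8.4, 0, 15], [-14.3, -2.9, 10.6, 0, 15], [-18.3, -3.7, 12.6, 0, 15]]
```

Now backwards to 24° for a reverse comparison.

>>> move_arm(
  commands=[
    [2.4,0.5,3.8,0,15],
    [4.4,0.9,7.9,0,15],
    [6.3,1.3,12.0,0,15],
    [7.8,1.6,16.3,0,15],
    [9.0,1.8,20.6,0,15],
  ],
)

```text
time: 15.22
tool_pos: [0.6439, -0.0074, 0.2445]
tool_rot: [1.059, 1.3, -1.063]
wrist_force: [-3.3, 5.0, -2.7]
grip_width: 0.0208
```

>>> move_arm(
  commands=[
    [0.9,0.2,4.4,0,15],
    [1.5,0.3,8.9,0,15],
    [1.9,0.4,13.5,0,15],
    [1.9,0.4,18.0,0,15],
    [1.5,0.3,22.5,0,15],
  ],
)

```text
time: 15.63
tool_pos: [0.646, -0.007, 0.2671]
tool_rot: [1.06, 1.299, -1.062]
wrist_force: [-0.9, 4.4, -3.9]
grip_width: 0.0209
```

>>> move_arm(
  commands=[
    [-0.6,-0.1,4.5,0,15],
    [-1.5,-0.3,8.9,0,15],
    [-2.8,-0.6,13.3,0,15],
    [-4.3,-0.9,17.6,0,15],
    [-6.1,-1.2,21.7,0,15],
  ],
)

```text
time: 16.05
tool_pos: [0.6404, -0.0081, 0.289]
tool_rot: [1.061, 1.298, -1.061]
wrist_force: [2.5, 4.7, -3.8]
grip_width: 0.0205
```

>>> move_arm(
  commands=[
    [-2.1,-0.4,4.0,0,15],
    [-4.4,-0.9,7.9,0,15],
    [-7.1,-1.4,11.5,0,15],
    [-9.9,-2.0,15.0,0,15],
    [-13.0,-2.6,18.3,0,15],
  ],
)

```text
time: 16.47
tool_pos: [0.6279, -0.0107, 0.3075]
tool_rot: [1.062, 1.297, -1.06]
wrist_force: [3.4, 5.1, -3.4]
grip_width: 0.0206
```

>>> move_arm(
  commands=[
    [-3.3,-0.7,3.0,0,15],
    [-6.8,-1.4,5.8,0,15],
    [-10.5,-2.1,8.4,0,15],
    [-14.3,-2.9,10.6,0,15],
    [-18.3,-3.7,12.6,0,15],
  ],
)

```text
time: 16.88
tool_pos: [0.6101, -0.0144, 0.3206]
tool_rot: [1.063, 1.296, -1.059]
wrist_force: [5.4, 5.5, -2.8]
grip_width: 0.0209
```

```bash
sed -i 's/$/ 1/' D.txt; cat >> D.txt <<'E'
0.5664 -0.0235 0.325 -2.1 0.9 4.7 1
0.5884 -0.0189 0.3268 -1.3 2.5 3.6 1
0.6096 -0.0145 0.3208 -1.1 2.0 3.1 1
0.6276 -0.0108 0.308 -1.9 4.9 3.2 1
0.6402 -0.0082 0.2895 -4.8 5.2 4.6 1
0.646 -0.007 0.2677 -4.5 4.5 4.6 1
0.6442 -0.0073 0.2453 -6.4 5.7 8.7 1
0.6352 -0.0092 0.2253 -6.1 4.2 13.1 1
0.6439 -0.0074 0.2445 -3.3 5.0 -2.7 -1
0.646 -0.007 0.2671 -0.9 4.4 -3.9 -1
0.6404 -0.0081 0.289 2.5 4.7 -3.8 -1
0.6279 -0.0107 0.3075 3.4 5.1 -3.4 -1
0.6101 -0.0144 0.3206 5.4 5.5 -2.8 -1
E
python3 ana.py
python3 - <<'E'
from geo import *
cap('wrist','wrist6')
E
```

```text
circle [0.56694595 0.26201812 0.06501471]
drag 0.30273197738830765 W 0.23443239862287316 phi 69.45545050390184
   -36  0.102 fit  0.076 rad   6.4
   -15  0.056 fit  0.069 rad   4.6
     5  0.080 fit  0.092 rad   3.4
    25  0.192 fit  0.139 rad   2.8
    45  0.175 fit  0.205 rad   2.0
    65  0.271 fit  0.284 rad   0.1
    85  0.346 fit  0.366 rad  -3.4
   105  0.418 fit  0.438 rad  -7.4
   124  0.500 fit  0.494 rad -11.3
   143  0.545 fit  0.528 rad -13.8
   161  0.510 fit  0.537 rad  -7.9
  -178  0.577 fit  0.520 rad  -0.8
  -158  0.469 fit  0.475 rad   1.2
  -137  0.384 fit  0.408 rad   1.2
  -117  0.317 fit  0.327 rad   0.3
   -96  0.253 fit  0.244 rad   0.3
   -76  0.161 fit  0.170 rad   3.4
   -56  0.122 fit  0.111 rad   5.4
   -35  0.078 fit  0.076 rad   6.5
   -15  0.041 fit  0.070 rad   5.0
     5  0.072 fit  0.092 rad   3.5
    25  0.126 fit  0.139 rad   2.5
    45  0.188 fit  0.206 rad   1.6
    65  0.372 fit  0.284 rad  -1.4
    85  0.318 fit  0.366 rad  -3.1
   105  0.461 fit  0.439 rad  -7.2
   124  0.515 fit  0.494 rad -11.6
   106 -0.208 fit -0.164 rad  -1.4
    86 -0.253 fit -0.238 rad  -0.3
    65 -0.316 fit -0.319 rad   1.5
    46 -0.356 fit -0.398 rad   0.7
    26 -0.453 fit -0.465 rad   0.2
```

View pics/wrist6.png

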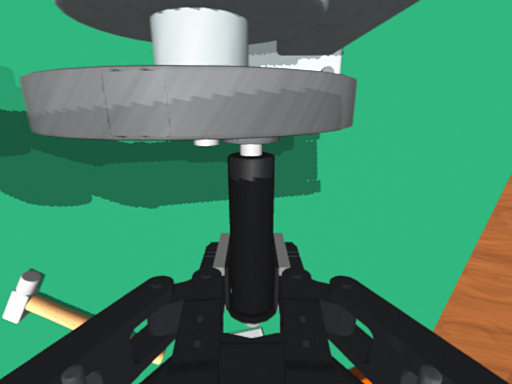

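Run:
```python
from rows import *
print(rows(np.radians(64),np.radians(70),3))
```

```text
[[0.9, 0.2, -2.1, 0, 15], [1.8, 0.4, -4.1, 0, 15], [2.6, 0.5, -6.3, 0, 15]]
```

>>> move_arm(
  commands=[
    [4.0,0.8,-2.0,0,15],
    [7.8,1.6,-4.3,0,15],
    [11.5,2.3,-6.8,0,15],
    [15.0,3.0,-9.6,0,15],
    [18.3,3.7,-12.6,0,15],
  ],
)

```text
time: 17.35
tool_pos: [0.6275, -0.0108, 0.308]
tool_rot: [1.061, 1.298, -1.061]
wrist_force: [-2.9, 4.5, 4.0]
grip_width: 0.0205
```

>>> move_arm(
  commands=[
    [3.1,0.6,-3.3,0,15],
    [6.0,1.2,-6.7,0,15],
    [8.6,1.7,-10.4,0,15],
    [10.9,2.2,-14.3,0,15],
    [13.0,2.6,-18.3,0,15],
  ],
)

```text
time: 17.77
tool_pos: [0.6402, -0.0082, 0.2895]
tool_rot: [1.061, 1.298, -1.062]
wrist_force: [-3.3, 4.8, 3.9]
grip_width: 0.0205
```

>>> move_arm(
  commands=[
    [0.9,0.2,-2.0,0,15],
    [1.6,0.3,-4.1,0,15],
    [2.2,0.4,-6.2,0,15],
    [2.2,0.4,-6.2,0,15],
    [2.2,0.4,-6.2,0,15],
  ],
)

```text
time: 18.18
tool_pos: [0.6427, -0.0077, 0.2831]
tool_rot: [1.061, 1.298, -1.061]
wrist_force: [1.1, 6.3, -0.3]
grip_width: 0.0211
```

Run:
```python
from geo import *
s=ctrl.state();p=s['tool_pos'];print(s['time'],p,s['wrist_force'],s['torque'],s['grip_width'],abs(s['joint_vel']).max())
print('theta',np.degrees(np.arctan2(p@n-.56695,p[2]-.26202)))
w=cap('wrist','wrist7'); cap('side','side7')
```

```text
18.1833 [ 0.64267146 -0.00765868  0.28309036] [ 1.061316    6.32390162 -0.29043209] [ 1.12541419 -0.08300858  0.01479662] 0.021058375339369155 0.0018110669893994578
theta 71.05647715872048
```

View pics/side7.png

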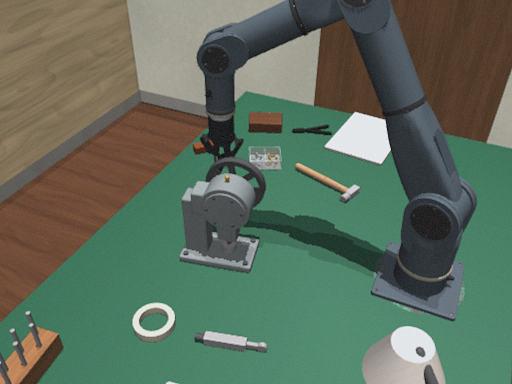

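View pics/wrist7.png

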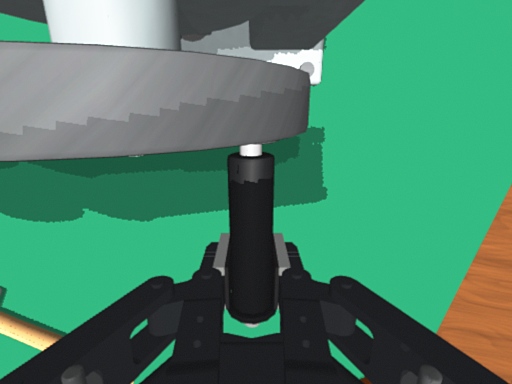

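```bash
python3 -c "
from workcell import ctrl
print(ctrl.close_job())"
```

```text
the job is handed in; nothing more can be done
None
```

The counterweight is now hanging at the bottom, to within about 2°, and I handed the job in at about 18.2 s with the gripper still holding the handle. I gripped the handle from above and cranked the wheel one full turn clockwise. I then carried on to 124° and backed up to 24° to compare both directions.

**Where the weight lies:** Turning was hardest with the handle near 160° and easiest near −20°. The fit to 32 readings gives 0.303 N m of drag, matching the stated 0.30, and a weight load of 0.234 N m. That puts the heavy side at the bottom when the handle is at about 70° (70.4° from the first turn alone, 69.5° with all the readings).

**Final state:** The handle was at 71.1° with the arm at rest, about 1° from the estimate. There was almost no turning force left on the handle.

- **Leftover push:** A steady side force of about 6 N along the handle remained. It comes from a small misalignment of the grip and doesn't turn the wheel.
- **Scatter:** Individual torque readings were off the fit by up to 0.09 N m, so the angle is good to about 2°.
- **Other items:** The ram, hammer, rivet box and tape roll look undisturbed in the last side picture.

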